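Push the deli pot up the ramp of its dock until it meets the stop

TASK

Put the lidded deli pot away in its dock: keep it on its base and push it up the ramp, between the side rails and over the raised lip, let it down flat on the deck behind, then push it on, flat, until you feel it bear against the rubber bumper of the back stop. The stop is held only by friction and must stay where it is set, so finish gently; keep the pot from tipping over or being lifted into the air, leave it standing flat behind the lip, and leave the other things on the table where they are.

Things in the scene. Friction and masses are not known exactly. Their poses are not given: they have to be found in the camera images.
- deli_pot: Round lidded deli pot, loose, 0.26 to 0.49 kg, too wide to grasp: 104 mm over the lid, 81 mm high. Origin: centre of its underside, z up. Its wall tapers: radius 40 mm at 4 mm height, 42 at 20, 43.5 at 30, 52 at the lid's rim (70 to 81 high), so upright fingers meet the rim and can tip it; tilted fingertips reach the wall low down. Starts in front of the ramp, up to 11 cm off its line.
- dock: Fixed sheet-metal dock. Origin on the table under the ramp's top edge; local +y is the way the pot is pushed (world +y turned by -0.05 to 0.2 rad), x across, z up. Side rails 100 mm apart inside, standing 14 mm above ramp and deck; at the foot two wings, 15 mm high, open at 30 degrees to about 165 mm apart at y = -175 mm.
- ramp_foot (a point): Middle of the ramp's lower edge, on the table at local y = -120 mm. The ramp rises straight from here to z = 26 mm at y = 0 (12 degrees).
- lip (a point): Middle of the raised lip, at its highest point (z = 29 mm, local y = 3 mm): a rolled bar 10 mm thick across the top of the ramp, 9 mm above the deck behind it.
- deck (a point): Middle of the flat deck behind the lip: z = 20 mm, local y = 109 mm; the deck ends at y = 216 mm. The pot stands flat, free of the lip, once its centre is past local y = 48 mm. Just past the lip it can lean on the fingertips: back off and it drops flat. Sliding it takes some 1.5 to 4 N on the level, on ramp and lip up to about 8 N.
- stop: Steel back stop on the deck; origin at the foot of its front face (84 x 45 mm, facing local -y), 124 to 154 mm along the dock's y. Held by friction: it slides if pushed with over about 14 N. A rubber bumper bar (56 mm wide, 14 to 30 mm above the deck) juts from the face by 4 to 18 mm, set by hand and not reported: the pot's centre ends 48 to 62 mm before the face; the exact place must be felt.
- small_cups: Bystander: small sleeve of nested clear portion cups, 56 mm across, 64 mm high, origin at its underside; beside the ramp's foot.
- shaker: Bystander: small shaker with a domed top, 44 mm across, 90 mm high, origin at its underside; beside the ramp's foot.
- tin: Bystander: squat food tin, 75 mm across, 58 mm high, origin at its underside; beyond the back end of the dock.
- thermometer: Bystander: probe thermometer lying on the table, 171 x 34 x 17 mm, right part of the table.
- scoop: Bystander: portion scoop lying on the table, 246 x 52 x 26 mm, left part of the table.
- timer: Bystander: round twist timer, 68 mm across, 43 mm high, left part of the table.

How it is judged:
By the outcome, as a careful person would: the job done as asked, in the order asked, and still so for the second after the job is handed in, with the robot touching nothing.
It also fails if it takes over 67 s, if anything falls off the work surface, if the arm or the gripper's body presses on something with over 40 N, if the wrist force passes 120 N, or if a joint passes its speed limit or range.

ROBOT

A 6-joint arm with a two-finger parallel gripper is mounted at the origin on a cart in front of the work surface, level with it; the furniture and walls round the work are solid. World frame = base frame: x ahead of the robot, y to its left, z up, the work surface at z = 0. Lengths are in mm, angles in rad, forces in N, time in s.
With the tool pointing down it reaches from about 250 to 850 mm from the base axis. Payload 12.5 kg.
Tool frame: the origin (TCP) lies between the finger pads; the fingertips stand 19 mm ahead of it and the grasp point (between the pads) is the TCP; z points along the fingers, y is the line along which they close (so a half turn about z gives the same grasp; the last joint's range is limited). The gripper opens to 93 mm and grips with 3 to 60 N. Pads are 15 mm wide; open, the fingers measure 128 mm over their backs; the gripper's body (75 mm by 188 mm) begins 65 mm behind the grasp point.
Start: joints at [1.228, 0.351, 1.652, -0, 1.139, -0.085], TCP at [140.193, 531.818, 237.633] pointing down, gripper open.
Joint ranges: [-2.75, 2.75], [-0.79, 2.1], [0.01, 2.65], [-1.57, 4.71], [0.07, 3.14], [-2.87, 2.87]. Speed limits (rad/s): [2.22, 2.22, 2.79, 3.14, 3.14, 3.14].

INTERFACE

Orientations are given as a rotation vector (axis times angle).
In Python, from bench import bot, eyes, order gives the robot as it stands.
- The arm moves only by the tool play_rows, never from a script. Its argument "deltas" is text: rows parted by semicolons, each of 7 numbers parted by spaces: the finger opening in mm, from 0 to 93, then the shift along the tool's x, y, z in mm, then the turn, a rotation vector about the tool's x, y, z in degrees. A call has exactly 8 rows; each row is the pose to reach, as a shift and turn from the pose commanded when the call began, along the tool's axes at that moment; what a row does not reach only later rows make up. A row lasts 1/12 s, in which the tool goes at most 41.7 mm and 7.16 degrees, less where a joint would pass 70% of its speed; a pose out of reach is approached as far as the arm can. A call with a gripper value outside its range is refused whole. The fingers move at their own pace and stop on an object; "force" is the grip in N (left out, the last holds). Time passes only in rows, so rows that repeat a pose let the fingers close, or fill a call up. It gives the time, the measured TCP pose, the force, the opening and the grip force at its end, in the units of the state.
- bot.get_state(): the state, without advancing time (a new reading comes with each control period).
- eyes.capture(name): name is "scene" or "top" or "wrist"; returns a dict with "img" (420x560x3 uint8, blue, green, red), "fov_y" (degrees; the focal length in pixels is half the picture's height over the tangent of half this angle, whatever the lens; pixels are square), "cx", "cy" (the principal point, pixels), "eye" and "orientation" of the camera in the world. Camera axes: x right, y up, looking along -z (the intrinsics and any distortion apply to the point x, -y, -z); pixel columns grow to the right and rows downward; lengths in mm; the calibration is good to about 2 mm. A picture is of the moment at which its call begins. There is no depth.
- order.finish_job(): hands the job in; it is judged then, once.
The state is a dict: "clock": time; "joints": joint angles; "qd": joint speeds; "joint_torque": joint torques, N m; "tcp_pos": TCP position; "tcp_rot": TCP orientation; "contact_force": force on the tool from outside, world axes, zero at the start; "wrist_torque": the same for the moment, N m; "finger_gap": opening from 0.0 (shut) to 1.0 (fully open); "gripper_force": force on a finger pad.
Only numpy, scipy, OpenCV 4.12 (cv2) and the standard library are available. Lean on these libraries where they do the work, as an engineer would, in place of code of your own. Each camera call takes 0.05 s, during which the arm holds its last target. There are 200 camera calls.

## Working session

There is one attempt and no reset: what is moved stays moved. The work goes in short steps, Python scripts to look and compute and a tool call to move; the robot and the scene stay as the last step left them, time stands still between calls to the robot, and variables do not carry over. Pictures are saved under pics/ and viewed, at most 10 in all, crops included, and the job is handed in when it is done.

Besides the shell and the picture viewer there is one more tool, called in YAML: its name, and indented under it one key for each argument. play_rows: Moves the arm, as the interface text tells. Its arguments: {"type":"object","properties":{"deltas":{"type":"string"},"force":{"type":"number"}},"required":["deltas"]}

```bash
ls; mkdir -p pics; python3 - <<'E'
from bench import bot,eyes
import cv2,pickle
print(bot.get_state())
for n in ["scene","top"]:
    c=eyes.capture(n); cv2.imwrite(f"pics/{n}0.png",c["img"]); pickle.dump(c,open(n+"0.pkl","wb"))
    print({k:v for k,v in c.items() if k!="img"})
E
```

```text
pics
{'clock': 0.0, 'joints': array([ 1.22837634e+00,  3.51192751e-01,  1.65242508e+00,  1.63978989e-05,
        1.13906548e+00, -8.45905589e-02]), 'qd': array([-0.00194468, -0.00120223, -0.00160724, -0.00233997, -0.00136906,
       -0.00094696]), 'joint_torque': array([ 2.37279319e-04, -4.97322786e+01, -2.85248959e+01,  6.99158083e-02,
        2.56709527e-02, -1.35892110e-04]), 'tcp_pos': array([140.1011035 , 531.53247823, 237.124847  ]), 'tcp_rot': array([-4.03855737e-01, -3.11527828e+00,  1.66921682e-03]), 'contact_force': array([ 0.22156229, -0.27267728, -0.57274733]), 'wrist_torque': array([-0.02363449, -0.02289827,  0.0379223 ]), 'gripper_force': 0.0, 'finger_gap': 1.0017859441642214}
{'fov_y': 49.125857427032315, 'cx': 279.96403571685755, 'cy': 209.17323612910926, 'eye': array([ 116.24339057, -579.23092037, 1027.60671871]), 'orientation': array([ 0.7411444 , -0.19344472, -0.48718166])}
{'fov_y': 43.22254332085197, 'cx': 273.5816936270552, 'cy': 207.1887592908247, 'eye': array([ 438.64988286,  227.84679617, 1611.0152683 ]), 'orientation': array([ 0.06318929, -0.06267545, -1.55303603])}
```

View pics/scene0.png

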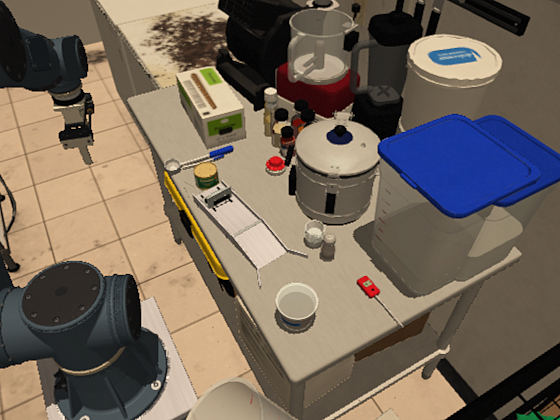

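View pics/top0.png

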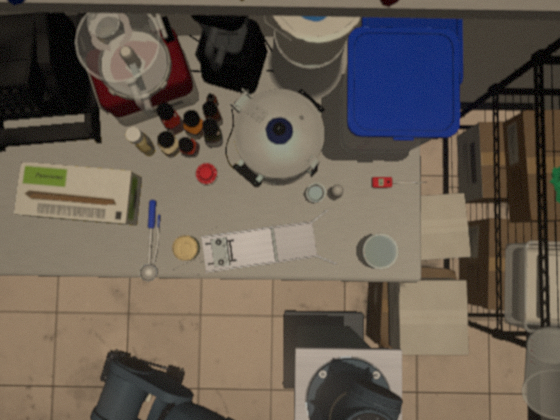

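```bash
python3 - <<'E'
import cv2,numpy as np
a=cv2.imread("pics/top0.png")[195:285,170:410]; a=cv2.resize(a,None,fx=3.3,fy=3.3,interpolation=2)
b=cv2.imread("pics/scene0.png")[160:240,185:350]; b=cv2.resize(b,None,fx=3.6,fy=3.6,interpolation=2)
o=np.zeros((a.shape[0]+b.shape[0],800,3),np.uint8);o[:a.shape[0],:a.shape[1]]=a;o[a.shape[0]:,:b.shape[1]]=b
print(a.shape,o.shape);cv2.imwrite("pics/crop1.png",o)
E
```

```text
(297, 792, 3) (585, 800, 3)
```

View pics/crop1.png

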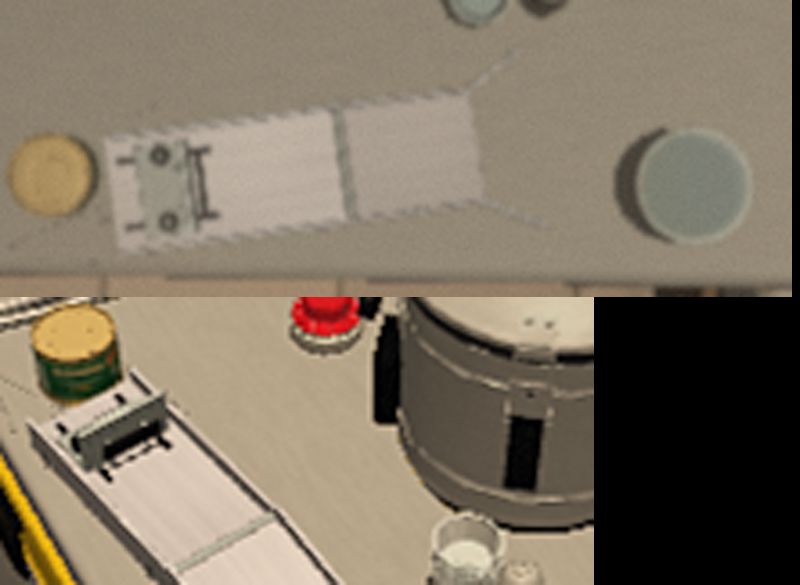

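```bash
cat > h.py <<'E'
import numpy as np
from scipy.spatial.transform import Rotation as R
def unproj(c,u,v,z):
    f=210/np.tan(np.radians(c["fov_y"]/2))
    d=R.from_rotvec(c["orientation"]).apply([(u-c["cx"])/f,-(v-c["cy"])/f,-1])
    return c["eye"]+d*(z-c["eye"][2])/d[2]
def proj(c,p):
    f=210/np.tan(np.radians(c["fov_y"]/2))
    q=R.from_rotvec(c["orientation"]).inv().apply(np.array(p)-c["eye"])
    return c["cx"]-f*q[...,0]/q[...,2], c["cy"]+f*q[...,1]/q[...,2]
E
python3 - <<'E'
import pickle,numpy as np
from h import *
np.set_printoptions(precision=1,suppress=True)
c=pickle.load(open("top0.pkl","rb"));s=pickle.load(open("scene0.pkl","rb"))
T=lambda x,y,z:unproj(c,170+(x+.5)/3.3-.5,195+(y+.5)/3.3-.5,z)
for n,x,y,z in [("lipL",351,220,29),("lipR",337,108,29),("footA",484,200,0),("footB",468,95,0),("backA",122,252,34),("backB",106,140,34),("wingA",546,224,15),("wingB",518,52,15),("pot",693,186,78),("potL",636,186,78),("potR",750,186,78),("potU",693,130,78),("bumpA",214,216,40),("bumpB",207,150,40),("stopfA",192,232,65),("stopfB",182,140,65),("tin",52,175,58),("cups",475,0,64),("shaker",545,-5,80)]: print(n,T(x,y,z))
S=lambda x,y,z:unproj(s,185+(x+.5)/3.6-.5,160+(y-297+.5)/3.6-.5,z)
for n,x,y,z in [("lipA",180,570,29),("lipB",275,515,29),("stop foot A",98,470,20),("stop top A",82,440,65),("stop topB",163,396,65)]: print(n,S(x,y,z))
# pot in scene: rim ellipse centre
for u,v in [(297,299),(275,299),(319,299)]: print(unproj(s,u,v,80))
E
```

```text
lipL [404.9 219.5  29. ]
lipR [505.4 233.8  29. ]
footA [424.5  97.7   0. ]
footB [520.7 113.4   0. ]
backA [373.  424.1  34. ]
backB [472.9 441.2  34. ]
wingA [403.9  42.4  15. ]
wingB [560.   69.2  15. ]
pot [440.5 -78.4  78. ]
potL [439.6 -28.6  78. ]
potR [ 441.3 -128.2   78. ]
potU [489.4 -78.4  78. ]
bumpA [406.6 342.   40. ]
bumpB [465.4 349.7  40. ]
stopfA [392.8 359.2  65. ]
stopfB [473.4 370.   65. ]
tin [440.6 484.9  58. ]
cups [602.  112.7  64. ]
shaker [605.8  52.3  80. ]
lipA [416.3 218.6  29. ]
lipB [508.8 233.5  29. ]
stop foot A [406.2 359.   20. ]
stop top A [395.5 354.8  65. ]
stop topB [475.3 369.5  65. ]
[445.6 -75.4  80. ]
[399.6 -49.6  80. ]
[ 491.5 -101.3   80. ]
```

```bash
cat >> h.py <<'E'
from bench import bot
O=np.array([456.5,223.5]); TH=0.152
def loc(p): d=np.array(p[:2])-O; c,s=np.cos(TH),np.sin(TH); return np.array([c*d[0]+s*d[1],-s*d[0]+c*d[1]])
def wor(x,y): c,s=np.cos(TH),np.sin(TH); return O+np.array([c*x-s*y,s*x+c*y])
def pose(x,y,z,head=0,tau=40):
    "TCP at local x,y, height z; push heading head deg right of dock y; tilt tau"
    a=TH-np.radians(head); t=np.radians(tau)
    f=np.array([-np.sin(a),np.cos(a),0]); Y=np.array([np.cos(a),np.sin(a),0])
    Z=np.sin(t)*f-np.cos(t)*np.array([0,0,1]); X=np.cross(Y,Z)
    return np.r_[wor(x,y),z],R.from_matrix(np.c_[X,Y,Z])
def rel(p0,R0,p1,R1): return R0.inv().apply(p1-p0), np.degrees((R0.inv()*R1).as_rotvec())
def show(start,*wps):
    for w in wps: a,b=rel(*start,*w); print(np.round(a,1),np.round(b,1))
def meas():
    s=bot.get_state(); p=s["tcp_pos"]; r=R.from_rotvec(s["tcp_rot"])
    print("t",round(s["clock"],2),"tcp",p.round(1),"loc",loc(p).round(1),"F",s["contact_force"].round(1),"j",s["joints"].round(2)); return p,r
E
python3 - <<'E'
import pickle
from h import *
np.set_printoptions(precision=1,suppress=True)
c=pickle.load(open("top0.pkl","rb"));s=pickle.load(open("scene0.pkl","rb"))
for n,u,v,z in [("cups",314.5,193,64),("cupsR",314.5,202,64),("shak",336.5,191,80)]:
    p=unproj(c,u,v,z);print(n,p,loc(p))
for n,u,v,z in [("cups",315,228,64),("shakbase",328,255,0),("shaktop",329,236,90)]:
    p=unproj(s,u,v,z);print(n,p,loc(p))
st=meas()
print(loc([441.5,-77.5]))
h=np.radians(27.5);pot=np.array([-60,-295]);d=np.array([np.sin(h),np.cos(h)])
q=pot-103*d;print(q)
up=pose(*q,140,27.5); show(st,up); show(up,pose(*q,30,27.5))
E
```

```text
cups [606.9 110.1  64. ] [ 131.5 -134.9]
cupsR [580.4 109.8  64. ] [ 105.3 -131.2]
shak [612.1  47.4  80. ] [ 127.2 -197.6]
cups [612.2 105.6  64. ] [ 136.1 -140.1]
shakbase [623.1  48.    0. ] [ 138.1 -198.7]
shaktop [616.2  45.   90. ] [ 130.8 -200.6]
t 0.1 tcp [140.1 531.6 237.2] loc [-266.1  352.4] F [ 0.2 -0.9 -0.4] j [ 1.2  0.3  1.6  0.   1.1 -0.1]
[ -60.4 -295.3]
[-107.6 -386.4]
[-439.8 -614.3   97.8] [-32.7  30.5  89.8]
[-70.7   0.   84.3] [0. 0. 0.]
```

play_rows:
  deltas: "46 -18 -26 2 -1.4 1.3 3.7; 46 -37 -51 4 -2.7 2.5 7.5; 46 -55 -77 6 -4.1 3.8 11.2; 46 -73 -102 8 -5.5 5.1 15; 46 -92 -128 10 -6.8 6.4 18.7; 46 -110 -154 12 -8.2 7.6 22.5; 46 -128 -179 14 -9.5 8.9 26.2; 46 -147 -205 16 -10.9 10.2 29.9"
  force: 50

```text
clock: 0.77
tcp_pos: [230.0, 294.9, 221.5]
tcp_rot: [-1.138, -2.748, -0.315]
contact_force: [0.6, -0.6, 0.5]
finger_gap: 0.505
gripper_force: 0.0
```

```bash
python3 -c "
from h import *
st=meas();show(st,pose(-107.6,-386.4,140,27.5))"
```

```text
t 0.77 tcp [230.  294.9 221.5] loc [-213.1  104.9] F [ 0.6 -0.6  0.5] j [ 0.62 -0.02  2.17  0.3   0.91 -0.35]
[-462.  -208.1  -48.8] [-21.7  20.2  59.7]
```

play_rows:
  deltas: "46 -29 -13 -3 -1.4 1.3 3.7; 46 -58 -26 -6 -2.7 2.5 7.5; 46 -87 -39 -9 -4.1 3.8 11.2; 46 -116 -52 -12 -5.4 5.1 14.9; 46 -144 -65 -15 -6.8 6.3 18.7; 46 -173 -78 -18 -8.1 7.6 22.4; 46 -202 -91 -21 -9.5 8.8 26.1; 46 -231 -104 -24 -10.9 10.1 29.9"

```text
clock: 1.43
tcp_pos: [320.3, 59.9, 180.8]
tcp_rot: [-1.723, -2.202, -0.578]
contact_force: [0.6, 0.1, -0.3]
finger_gap: 0.495
gripper_force: 0.0
```

```bash
python3 -c "
from h import *
st=meas();show(st,pose(-107.6,-386.4,140,27.5))"
```

```text
t 1.43 tcp [320.3  59.9 180.8] loc [-159.4 -141.1] F [ 0.6  0.1 -0.3] j [-0.34  0.07  2.28  0.56  1.03 -0.94]
[-240.9   31.8  -74.1] [-10.8  10.1  29.8]
```

play_rows:
  deltas: "46 -30 4 -9 -1.4 1.3 3.7; 46 -60 8 -19 -2.7 2.5 7.5; 46 -90 12 -28 -4.1 3.8 11.2; 46 -120 16 -37 -5.4 5.1 14.9; 46 -151 20 -46 -6.8 6.3 18.6; 46 -181 24 -56 -8.1 7.6 22.4; 46 -211 28 -65 -9.5 8.8 26.1; 46 -241 32 -74 -10.8 10.1 29.8"

```text
clock: 2.1
tcp_pos: [409.7, -174.4, 139.8]
tcp_rot: [-2.137, -1.53, -0.777]
contact_force: [-0.5, -0.7, 0.5]
finger_gap: 0.493
gripper_force: 0.0
```

```bash
python3 -c "
from h import *
from bench import eyes
import cv2,pickle
st=meas();show(st,pose(-107.6,-386.4,140,27.5),pose(-107.6,-386.4,30,27.5))
c=eyes.capture('wrist');cv2.imwrite('pics/w1.png',c['img'])
c=eyes.capture('scene');cv2.imwrite('pics/s1.png',c['img'])
c=eyes.capture('top');cv2.imwrite('pics/t1.png',c['img'])
"
```

```text
t 2.1 tcp [ 409.7 -174.4  139.8] loc [-106.5 -386.2] F [-0.5 -0.7  0.5] j [-0.85  0.48  1.94  0.64  1.2  -0.9 ]
[-0.4 -0.9 -0.6] [-0.  0. -0.]
[-71.1  -0.8  83.7] [-0.  0. -0.]
```

View pics/s1.png

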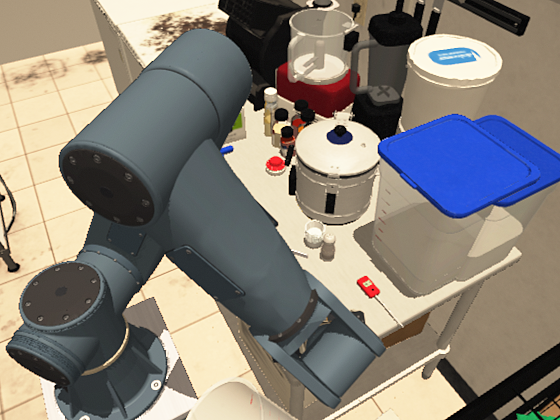

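play_rows:
  deltas: "46 -9 0 10 0 0 0; 46 -18 0 21 0 0 0; 46 -28 0 31 0 0 0; 46 -37 0 42 0 0 0; 46 -46 0 52 0 0 0; 46 -55 0 63 0 0 0; 46 -64 0 74 0 0 0; 46 -71 -0.8 84 0 0 0"

```text
clock: 2.92
tcp_pos: [408.3, -172.1, 29.8]
tcp_rot: [-2.133, -1.536, -0.775]
contact_force: [-0.0, 0.0, 0.1]
finger_gap: 0.495
gripper_force: 0.0
```

```bash
python3 -c "
from h import *
from bench import eyes
import cv2,pickle
st=meas()
d=np.array([np.sin(np.radians(27.5)),np.cos(np.radians(27.5))]);pot=np.array([-60,-295])
for k in (103,60,53): show(st,pose(*(pot-k*d),30,27.5))
a=eyes.capture('wrist')['img'];b=eyes.capture('top')['img']
b=cv2.resize(b[180:290,250:430],None,fx=3,fy=3)
o=np.zeros((750,560,3),np.uint8);o[:420]=a;o[420:750,:540]=b
o=cv2.resize(o,None,fx=.8,fy=.8);cv2.imwrite('pics/wt2.png',o)
"
```

```text
t 2.92 tcp [ 408.3 -172.1   29.8] loc [-107.5 -383.7] F [-0.   0.   0.1] j [-0.84  0.69  1.96  0.71  1.02 -1.07]
[-1.7  1.2 -1.7] [-0.2  0.1  0.3]
[31.3  1.4 25.9] [-0.2  0.1  0.3]
[36.6  1.4 30.4] [-0.2  0.1  0.3]
```

View pics/wt2.png

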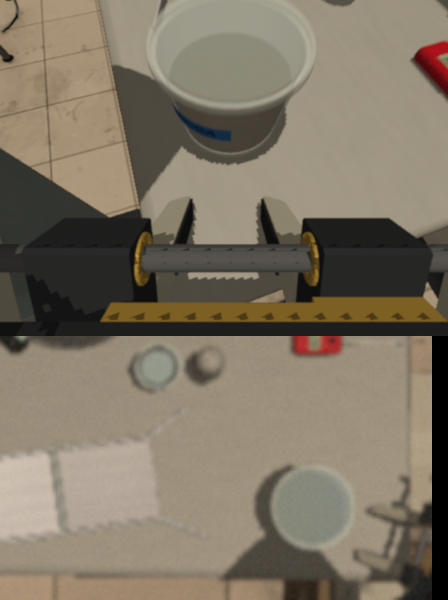

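play_rows:
  deltas: "46 5 0 4 0 0 0; 46 10 0 8 0 0 0; 46 15 1 13 0 0 0; 46 20 1 17 0 0 0; 46 25 1 21 0 0 0; 46 30 1 25 0 0 0; 46 34 1 28 0 0 0; 46 38 1 32 0 0 0"

```text
clock: 3.68
tcp_pos: [425.8, -126.0, 30.4]
tcp_rot: [-2.135, -1.535, -0.776]
contact_force: [-0.5, -2.4, 0.6]
finger_gap: 0.497
gripper_force: 1.3
```

play_rows:
  deltas: "46 4 0 3 0 0 0; 46 8 0 7 0 0 0; 46 12 0 10 0 0 0; 46 16 0 13 0 0 0; 46 20 0 17 0 0 0; 46 24 0 20 0 0 0; 46 28 0 23 0 0 0; 46 32 0 27 0 0 0"

```text
clock: 4.35
tcp_pos: [438.9, -86.2, 30.1]
tcp_rot: [-2.134, -1.535, -0.776]
contact_force: [-0.2, -2.0, 1.1]
finger_gap: 0.488
gripper_force: 1.4
```

```bash
python3 -c "
from h import *
from bench import eyes
import cv2,pickle
st=meas()
c=eyes.capture('top');b=c['img'];pickle.dump(c,open('top3.pkl','wb'))
b=cv2.resize(b[180:290,250:430],None,fx=4,fy=4)
cv2.imwrite('pics/t3.png',b)
"
```

```text
t 4.35 tcp [438.9 -86.2  30.1] loc [ -64.3 -303.4] F [-0.2 -2.   1.1] j [-0.66  0.67  2.03  0.86  0.93 -1.04]
```

View pics/t3.png

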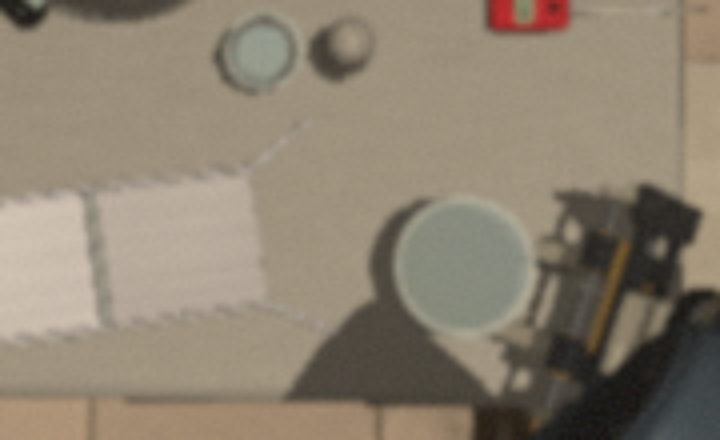

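```bash
python3 -c "
from h import *
import pickle
c=pickle.load(open('top3.pkl','rb'))
p=unproj(c,250+465.5/4-.5,180+264.5/4-.5,79);print(p,loc(p))
st=meas();pot=loc(p);tc=loc(st[0]);d=pot-tc;print(d,np.hypot(*d),np.degrees(np.arctan2(*d)))
t=np.array([0,-185]);g=t-pot;print(g,np.hypot(*g),np.degrees(np.arctan2(*g)))
"
```

```text
[455.29228735 -38.5055546   79.        ] [ -40.86545714 -258.80182307]
t 4.4 tcp [438.9 -85.3  30. ] loc [ -64.2 -302.6] F [ 0.4 -1.  -1. ] j [-0.66  0.67  2.03  0.86  0.93 -1.04]
[23.2996127  43.80809549] 49.618758373234336 28.006561000615456
[40.86545714 73.80182307] 84.36050424042621 28.974123559697922
```

play_rows:
  deltas: "46 4 0 3 0 0 0; 46 8 0 6 0 0 0; 46 12 0 10 0 0 0; 46 15 0 13 0 0 0; 46 19 0 16 0 0 0; 46 23 0 19 0 0 0; 46 27 0 22.5 0 0 0; 46 31 0 26 0 0 0"

```text
clock: 5.07
tcp_pos: [451.7, -47.7, 30.0]
tcp_rot: [-2.134, -1.535, -0.776]
contact_force: [-0.9, -1.8, -0.3]
finger_gap: 0.492
gripper_force: 1.1
```

play_rows:
  deltas: "46 4 0 3 0 0 0; 46 8 0 6 0 0 0; 46 12 0 10 0 0 0; 46 15 0 13 0 0 0; 46 19 0 16 0 0 0; 46 23 0 19 0 0 0; 46 27 0 22.5 0 0 0; 46 31 0 26 0 0 0"

```text
clock: 5.73
tcp_pos: [464.6, -9.4, 29.9]
tcp_rot: [-2.134, -1.535, -0.776]
contact_force: [-1.0, -0.8, -1.5]
finger_gap: 0.493
gripper_force: 1.1
```

```bash
python3 -c "
from h import *
from bench import eyes
import cv2,pickle
st=meas()
c=eyes.capture('top');b=c['img'];pickle.dump(c,open('top4.pkl','wb'))
b=cv2.resize(b[180:290,230:410],None,fx=4,fy=4)
cv2.imwrite('pics/t4.png',b)
"
```

```text
t 5.73 tcp [464.6  -9.4  29.9] loc [ -27.2 -231.5] F [-1.  -0.8 -1.5] j [-0.49  0.66  2.06  0.99  0.86 -1.  ]
```

View pics/t4.png

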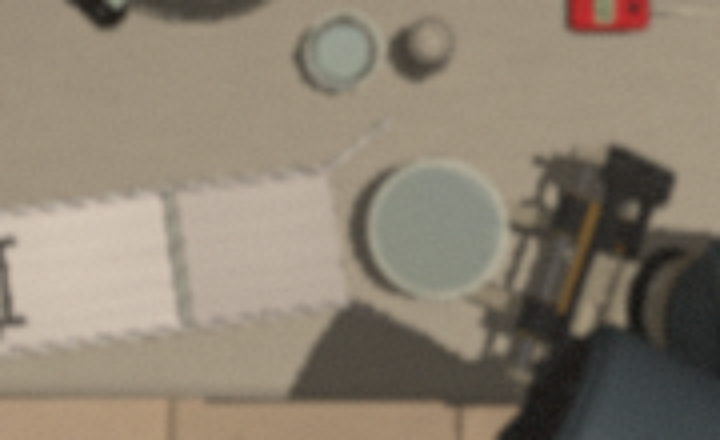

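```bash
python3 -c "
from h import *
import pickle
c=pickle.load(open('top4.pkl','rb'))
P=lambda x,y,z:unproj(c,230+(x+.5)/4-.5,180+(y+.5)/4-.5,z)
for x,y,z in [(339,237.5,0),(176,260,29)]: print(P(x,y,z),loc(P(x,y,z)))
p=P(438,229,79);pot=loc(p)
st=meas();tc=loc(st[0]);d=pot-tc;print(pot,d,np.hypot(*d),np.degrees(np.arctan2(*d)))
b1=pose(*(tc-12*np.array([.462,.887])),30,27.5)
b2=pose(pot[0],pot[1]-62,30,0)
show(st,b1,b2); show(b2,pose(0,-130,31,0))
"
```

```text
[473.57135114 104.07417812   0.        ] [  -1.20838325 -120.63373397]
[454.18010854 227.42801965  29.        ] [-1.69838106  4.23399769]
t 5.78 tcp [464.7  -8.7  30. ] loc [ -27.  -230.8] F [ 0.1  1.5 -1.5] j [-0.49  0.66  2.06  0.99  0.86 -1.  ]
[  -5.54552996 -186.0298439 ] [21.49743037 44.7654103 ] 49.65965637835792 25.651442088199868
[-9.2 -0.1 -7.7] [-0.1  0.1  0.2]
[-4.2 27.  -3.5] [ 17.5   0.1 -20.9]
[91.1  5.5 75.1] [0. 0. 0.]
```

play_rows:
  deltas: "46 -4 0 -3.5 0 0 0; 46 -9 0 -7.5 0 0 0; 46 -9 3 -7.5 2 0 -2.5; 46 -8.5 8 -7 5.5 0 -6.5; 46 -8 13 -6 9 0 -10.5; 46 -7 18 -5 12 0 -14.5; 46 -6 23 -4 15 0 -18; 46 -5 28 -4 17.5 0 -21"

```text
clock: 6.45
tcp_pos: [489.2, -26.0, 29.8]
tcp_rot: [-1.655, -1.937, -0.602]
contact_force: [0.1, -0.8, 0.2]
finger_gap: 0.495
gripper_force: 0.0
```

```bash
python3 -c "
from h import *
st=meas()
for q in [(-3.5,-237,30),(-2,-200,30),(-1.5,-164,30)]: show(st,pose(*q))
sf=lambda y:26*min(max(y+120,0),120)/120
a=pose(-1.5,-164,30)
for y in (-150,-130,-110,-90,-70,-50,-30,-15): print(y,sf(y+18)+30);show(a,pose(-1.5,y,min(sf(y+18)+30,54)))
"
```

```text
t 6.45 tcp [489.2 -26.   29.8] loc [  -5.5 -251.5] F [ 0.1 -0.8  0.2] j [-0.44  0.76  1.79  0.63  1.12 -1.03]
[11.3  2.   9.1] [-0.1  0.1  0.2]
[39.7  3.7 32.9] [-0.1  0.1  0.2]
[67.3  4.3 55.9] [-0.1  0.1  0.2]
-150 30.0
[10.7  0.   9. ] [0. 0. 0.]
-130 31.733333333333334
[27.2  0.  20.5] [0. 0. 0.]
-110 36.06666666666666
[45.3 -0.  30.1] [0. 0. 0.]
-90 40.4
[63.4 -0.  39.6] [0. 0. 0.]
-70 44.733333333333334
[81.5 -0.  49.1] [0. 0. 0.]
-50 49.06666666666666
[99.6 -0.  58.7] [0. 0. 0.]
-30 53.4
[117.7  -0.   68.2] [0. 0. 0.]
-15 56.0
[129.6  -0.   77.4] [0. 0. 0.]
```

play_rows:
  deltas: "46 4 0.5 3 0 0 0; 46 8 1 6.5 0 0 0; 46 11.5 1.5 9.5 0 0 0; 46 17 2 14 0 0 0; 46 22.5 2.5 18.5 0 0 0; 46 28 3 23 0 0 0; 46 33.5 3.5 28 0 0 0; 46 39.5 3.5 33 0 0 0"

```text
clock: 7.12
tcp_pos: [484.5, 27.2, 29.8]
tcp_rot: [-1.659, -1.935, -0.603]
contact_force: [0.6, -2.9, -0.1]
finger_gap: 0.497
gripper_force: 1.1
```

play_rows:
  deltas: "46 3.5 0 3 0 0 0; 46 7 0 5.5 0 0 0; 46 10.5 0 8.5 0 0 0; 46 14 0 11.5 0 0 0; 46 17.5 0 14.5 0 0 0; 46 21 0.5 17.5 0 0 0; 46 24.5 0.5 20 0 0 0; 46 28 0.5 23 0 0 0"

```text
clock: 7.78
tcp_pos: [479.5, 62.8, 30.1]
tcp_rot: [-1.659, -1.935, -0.603]
contact_force: [-0.0, -2.3, -0.8]
finger_gap: 0.497
gripper_force: 1.1
```

```bash
python3 -c "
from h import *
from bench import eyes
import cv2,pickle
st=meas()
sf=lambda y:26*min(max(y+120,0),120)/120
for y in (-150,-130,-110,-90,-70,-50): show(st,pose(-1.5,y,min(sf(y+18)+30,54)))
c=eyes.capture('top');b=c['img'];pickle.dump(c,open('top5.pkl','wb'))
b=cv2.resize(b[180:290,210:390],None,fx=4,fy=4)
cv2.imwrite('pics/t5.png',b)
"
```

```text
t 7.78 tcp [479.5  62.8  30.1] loc [  -1.6 -162.3] F [-0.  -2.3 -0.8] j [-0.29  0.72  1.88  0.75  1.03 -1.  ]
[9.4 0.1 8. ] [0.  0.1 0.1]
[25.8  0.1 19.5] [0.  0.1 0.1]
[44.   0.1 29. ] [0.  0.1 0.1]
[62.1  0.1 38.5] [0.  0.1 0.1]
[80.2  0.2 48. ] [0.  0.1 0.1]
[98.3  0.2 57.5] [0.  0.1 0.1]
```

View pics/t5.png

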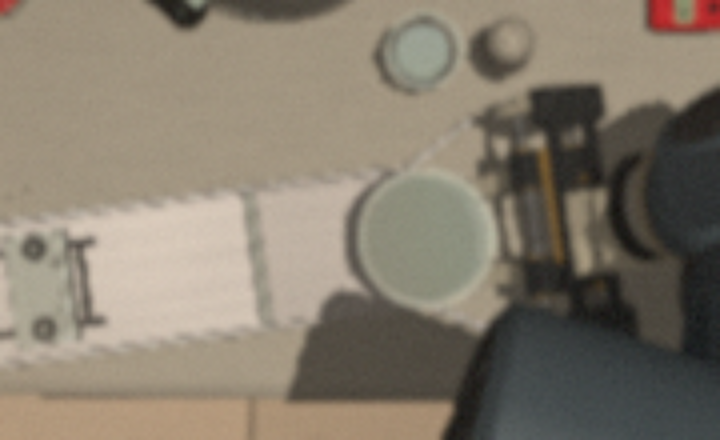

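play_rows:
  deltas: "46 4 0 3.5 0 0 0; 46 8 0 7 0 0 0; 46 12 0 10 0 0 0; 46 16 0 13 0 0 0; 46 20 0 15.5 0 0 0; 46 25 0 18.5 0 0 0; 46 29 0 21 0 0 0; 46 33 0 23.5 0 0 0"

```text
clock: 8.5
tcp_pos: [473.6, 102.7, 33.5]
tcp_rot: [-1.659, -1.935, -0.604]
contact_force: [-0.0, -4.4, 1.4]
finger_gap: 0.495
gripper_force: 2.0
```

play_rows:
  deltas: "46 4 0 2 0 0 0; 46 8 0 4 0 0 0; 46 12 0 6 0 0 0; 46 16 0 8 0 0 0; 46 20 0 10 0 0 0; 46 24 0 12.5 0 0 0; 46 28 0 14.5 0 0 0; 46 32 0 16.5 0 0 0"

```text
clock: 9.17
tcp_pos: [468.1, 137.3, 41.1]
tcp_rot: [-1.659, -1.935, -0.603]
contact_force: [0.9, -1.6, -3.2]
finger_gap: 0.498
gripper_force: 1.4
```

```bash
python3 -c "
from h import *
st=meas()
sf=lambda y:26*min(max(y+120,0),120)/120
for y in (-70,-50,-30,-10,10,20): show(st,pose(-1.5,y,min(sf(y+18)+30,54)))
"
```

```text
t 9.17 tcp [468.1 137.3  41.1] loc [ -1.6 -86.9] F [ 0.9 -1.6 -3.2] j [-0.15  0.68  1.93  0.84  0.97 -0.95]
[15.3  0.1  8.1] [0.  0.1 0.1]
[33.4  0.1 17.6] [0.  0.1 0.1]
[51.6  0.1 27.1] [0.  0.1 0.1]
[67.3  0.1 39.4] [0.  0.1 0.1]
[82.7  0.2 52.3] [0.  0.1 0.1]
[90.3  0.2 58.7] [0.  0.1 0.1]
```

play_rows:
  deltas: "46 4 0 2 0 0 0; 46 8 0 4 0 0 0; 46 12 0 6.5 0 0 0; 46 16 0 8.5 0 0 0; 46 20 0 10.5 0 0 0; 46 24 0 12.5 0 0 0; 46 28 0 14.5 0 0 0; 46 32 0 17 0 0 0"

```text
clock: 9.83
tcp_pos: [462.8, 172.4, 48.8]
tcp_rot: [-1.659, -1.935, -0.604]
contact_force: [0.8, -3.4, 0.4]
finger_gap: 0.496
gripper_force: 2.2
```

```bash
python3 -c "
from h import *
from bench import eyes
import cv2
st=meas()
sf=lambda y:26*min(max(y+120,0),120)/120
for y in (-50,-30,-10,10,20): show(st,pose(-1.5,y,min(sf(y+18)+30,54)))
a=eyes.capture('wrist')['img'];b=eyes.capture('top')['img']
b=cv2.resize(b[200:290,190:330],None,fx=4,fy=4)
o=np.zeros((780,560,3),np.uint8);o[:420]=a;o[420:780,:560]=b
cv2.imwrite('pics/wt6.png',cv2.resize(o,None,fx=.76,fy=.76))
"
```

```text
t 9.83 tcp [462.8 172.4  48.8] loc [ -1.6 -51.4] F [ 0.8 -3.4  0.4] j [-0.08  0.66  1.95  0.88  0.94 -0.91]
[1.3 0.1 0.7] [0.  0.1 0.1]
[19.4  0.1 10.2] [0.  0.1 0.1]
[35.1  0.1 22.6] [0.  0.1 0.1]
[50.5  0.1 35.4] [0.  0.1 0.1]
[58.1  0.1 41.8] [0.  0.1 0.1]
```

View pics/wt6.png

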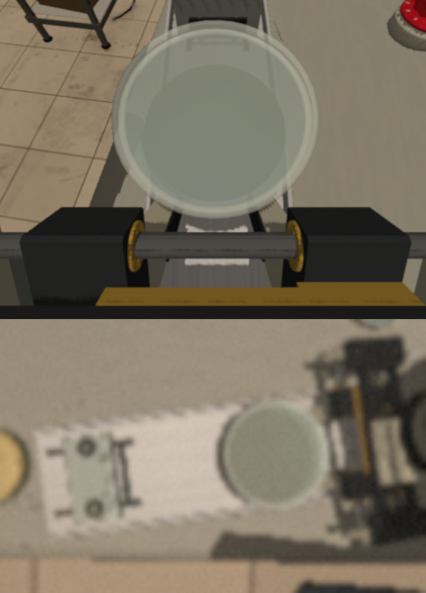

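play_rows:
  deltas: "46 2.5 0 1.5 0 0 0; 46 5 0 3 0 0 0; 46 8 0 4.5 0 0 0; 46 10.5 0 6 0 0 0; 46 13 0 7.5 0 0 0; 46 16 0 8.5 0 0 0; 46 18.5 0 10 0 0 0; 46 21 0 11.5 0 0 0"

```text
clock: 10.6
tcp_pos: [459.0, 195.6, 53.3]
tcp_rot: [-1.658, -1.935, -0.603]
contact_force: [-0.3, -1.7, -0.8]
finger_gap: 0.492
gripper_force: 0.8
```

```bash
python3 -c "
from h import *
st=meas()
for y in (-20,-10,0,10,20): show(st,pose(-1.5,y,54))
"
```

```text
t 10.6 tcp [459.  195.6  53.3] loc [ -1.8 -28. ] F [-0.3 -1.7 -0.8] j [-0.03  0.64  1.96  0.91  0.93 -0.89]
[6.6 0.3 4.5] [0.  0.1 0.1]
[14.3  0.3 10.9] [0.  0.1 0.1]
[21.9  0.3 17.4] [0.  0.1 0.1]
[29.6  0.3 23.8] [0.  0.1 0.1]
[37.3  0.3 30.2] [0.  0.1 0.1]
```

play_rows:
  deltas: "46 3.5 0 2.5 0 0 0; 46 7 0 5 0 0 0; 46 10.5 0 8 0 0 0; 46 14 0 11 0 0 0; 46 17.5 0 13.5 0 0 0; 46 21 0 16.5 0 0 0; 46 24.5 0 19.5 0 0 0; 46 28 0 22.5 0 0 0"

```text
clock: 11.27
tcp_pos: [453.5, 231.3, 54.0]
tcp_rot: [-1.658, -1.935, -0.603]
contact_force: [1.4, -1.7, -1.0]
finger_gap: 0.494
gripper_force: 0.8
```

```bash
python3 -c "
from h import *
from bench import eyes
import cv2,pickle
st=meas()
show(st,pose(-1.5,-7,54))
a=eyes.capture('wrist')['img'];c=eyes.capture('top');pickle.dump(c,open('top7.pkl','wb'));b=c['img']
b=cv2.resize(b[200:290,190:330],None,fx=4,fy=4)
o=np.zeros((780,560,3),np.uint8);o[:420]=a;o[420:780,:560]=b
cv2.imwrite('pics/wt7.png',cv2.resize(o,None,fx=.76,fy=.76))
"
```

```text
t 11.27 tcp [453.5 231.3  54. ] loc [-1.8  8.1] F [ 1.4 -1.7 -1. ] j [ 0.04  0.64  1.96  0.95  0.9  -0.86]
[-11.6   0.3  -9.7] [0.  0.1 0.1]
```

View pics/wt7.png

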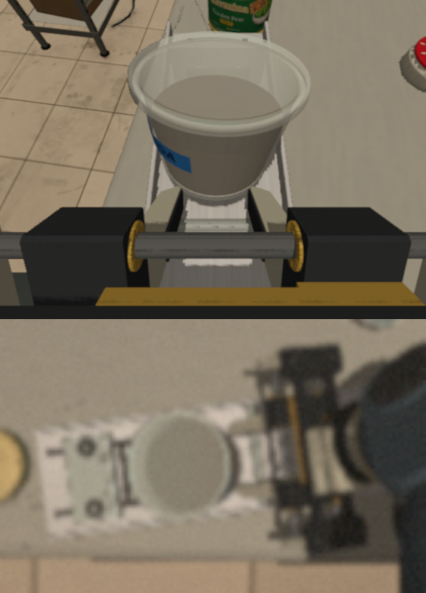

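```bash
python3 -c "
from h import *
import pickle
c=pickle.load(open('top7.pkl','rb'));c0=pickle.load(open('top0.pkl','rb'))
P=lambda x,y,z:unproj(c,190+(x/.76+.5)/4-.5,200+((y-319.2)/.76+.5)/4-.5,z)
print(loc(P(182,464,99)),loc(P(130,464,99)),loc(P(235,464,99)))
print('bump',loc(P(133,463,50)),'stopface',loc(P(110,470,65)))
st=meas()
"
```

```text
[-0.52476324 73.37221656] [  6.03080048 121.5784147 ] [-7.20654677 24.23786377]
bump [  7.34148077 122.29637161] stopface [  3.45123082 143.84239697]
t 11.37 tcp [453.4 231.4  53.9] loc [-1.9  8.3] F [ 0.1 -0.3 -1.5] j [ 0.04  0.64  1.96  0.95  0.9  -0.86]
```

play_rows:
  deltas: "46 1.5 0 1 0 0 0; 46 3 0 2 0 0 0; 46 4.5 0 3 0 0 0; 46 6 0 4.5 0 0 0; 46 7.5 0 6 0 0 0; 46 8.4 0 7.5 0 0 0; 46 9 0 8.5 0 0 0; 46 9.4 0 9 0 0 0"

```text
clock: 12.03
tcp_pos: [451.6, 243.8, 53.0]
tcp_rot: [-1.658, -1.935, -0.603]
contact_force: [1.1, -2.3, -0.6]
finger_gap: 0.493
gripper_force: 0.9
```

play_rows:
  deltas: "46 0.3 0 0.25 0 0 0; 46 0.6 0 0.5 0 0 0; 46 0.9 0 0.75 0 0 0; 46 1.2 0 1 0 0 0; 46 1.5 0 1.25 0 0 0; 46 1.8 0 1.5 0 0 0; 46 2.1 0 1.75 0 0 0; 46 2.3 0 1.9 0 0 0"

```text
clock: 12.7
tcp_pos: [451.2, 246.6, 53.1]
tcp_rot: [-1.658, -1.935, -0.603]
contact_force: [-0.2, -2.0, -0.6]
finger_gap: 0.499
gripper_force: 0.9
```

```bash
python3 -c "
from h import *
from bench import eyes
import pickle,cv2
st=meas()
c=eyes.capture('top');pickle.dump(c,open('top8.pkl','wb'));b=c['img']
cv2.imwrite('pics/t8.png',cv2.resize(b[200:290,190:330],None,fx=5,fy=5))
"
```

```text
t 12.7 tcp [451.2 246.6  53.1] loc [-1.8 23.7] F [-0.2 -2.  -0.6] j [ 0.08  0.64  1.96  0.97  0.88 -0.85]
```

View pics/t8.png

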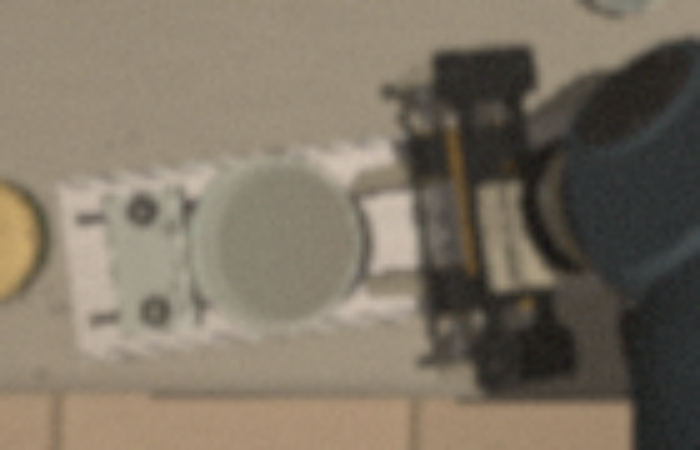

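play_rows:
  deltas: "46 0.2 0 0.16 0 0 0; 46 0.4 0 0.3 0 0 0; 46 0.6 0 0.5 0 0 0; 46 0.8 0 0.65 0 0 0; 46 1 0 0.8 0 0 0; 46 1.15 0 1 0 0 0; 46 1.35 0 1.1 0 0 0; 46 1.5 0 1.3 0 0 0"

```text
clock: 13.42
tcp_pos: [450.9, 248.6, 53.1]
tcp_rot: [-1.658, -1.935, -0.603]
contact_force: [-0.2, -1.3, -1.3]
finger_gap: 0.495
gripper_force: 0.9
```

```bash
python3 -c "
from h import *
import pickle
c=pickle.load(open('top8.pkl','rb'))
P=lambda x,y,z:unproj(c,190+(x+.5)/5-.5,200+(y+.5)/5-.5,z)
print(loc(P(275,238,99)),loc(P(188,238,99)),loc(P(363,238,99)))
st=meas()
"
```

```text
[ 1.50974682 87.14208188] [  8.178279  136.1790048] [-5.23558991 37.54037823]
t 13.42 tcp [450.9 248.6  53.1] loc [-1.7 25.6] F [-0.2 -1.3 -1.3] j [ 0.08  0.64  1.96  0.98  0.88 -0.85]
```

play_rows:
  deltas: "46 -3 0 -2.5 0 0 0; 46 -6 0 -5 0 0 0; 46 -9 0 -7.5 0 0 0; 46 -12 0 -10 0 0 0; 46 -15 0 -12.5 0 0 0; 46 -18 0 -15 0 0 0; 46 -21 0 -17.5 0 0 0; 46 -24 0 -20 0 0 0"

```text
clock: 14.08
tcp_pos: [455.7, 217.3, 53.0]
tcp_rot: [-1.658, -1.935, -0.603]
contact_force: [0.8, -0.2, -0.1]
finger_gap: 0.495
gripper_force: 0.0
```

```bash
python3 -c "
from h import *
from bench import eyes
import cv2,pickle
st=meas()
a=eyes.capture('wrist')['img'];c=eyes.capture('top');pickle.dump(c,open('top9.pkl','wb'));b=c['img']
b=cv2.resize(b[200:290,190:330],None,fx=4,fy=4)
o=np.zeros((780,560,3),np.uint8);o[:420]=a;o[420:780,:560]=b
cv2.imwrite('pics/wt9.png',cv2.resize(o,None,fx=.76,fy=.76))
"
```

```text
t 14.08 tcp [455.7 217.3  53. ] loc [-1.7 -6. ] F [ 0.8 -0.2 -0.1] j [ 0.01  0.64  1.96  0.94  0.91 -0.88]
```

View pics/wt9.png

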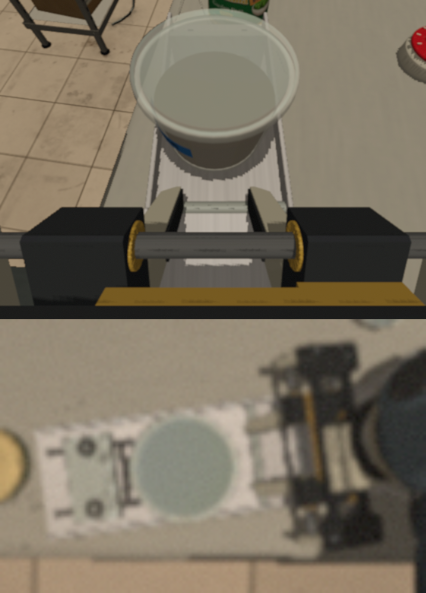

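```bash
python3 -c "
from h import *
import pickle,cv2
c=pickle.load(open('top9.pkl','rb'));c0=pickle.load(open('top0.pkl','rb'))
P=lambda x,y,z:unproj(c,190+(x/.76+.5)/4-.5,200+((y-319.2)/.76+.5)/4-.5,z)
print(loc(P(185,467,99)),loc(P(136,467,99)),loc(P(234,467,99)))
a=c0['img'][228:262,203:224];b=c['img'][228:262,203:224]
print(cv2.phaseCorrelate(*[np.float64(cv2.cvtColor(i,6)) for i in (a,b)],cv2.createHanningWindow((21,34),cv2.CV_64F)))
show(meas(),pose(-1.5,15,52),pose(-1.5,19,52))"
```

```text
[-3.6772036  70.95845504] [  2.49927596 116.37684646] [-9.85381365 25.53910403]
((-0.18922156176742178, -0.2606095164278628), 0.8081015751704689)
t 14.18 tcp [455.8 217.1  53. ] loc [-1.6 -6.2] F [ 0.6 -0.4  0.7] j [ 0.01  0.64  1.96  0.94  0.91 -0.88]
[15.6  0.1 14.4] [0.1 0.1 0.1]
[18.7  0.1 16.9] [0.1 0.1 0.1]
```

play_rows:
  deltas: "46 3 0 2.5 0 0 0; 46 6 0 5 0 0 0; 46 9 0 7.5 0 0 0; 46 12 0 10 0 0 0; 46 14 0 12.5 0 0 0; 46 16 0 14.5 0 0 0; 46 17.5 0.2 16 0 0 0; 46 18.5 0.2 16.9 0 0 0"

```text
clock: 14.85
tcp_pos: [451.9, 242.8, 51.9]
tcp_rot: [-1.658, -1.935, -0.603]
contact_force: [0.6, 0.1, 0.6]
finger_gap: 0.495
gripper_force: 0.1
```

play_rows:
  deltas: "46 0.3 0 0.25 0 0 0; 46 0.6 0 0.5 0 0 0; 46 0.9 0 0.75 0 0 0; 46 1.2 0 1 0 0 0; 46 1.5 0 1.25 0 0 0; 46 1.8 0 1.5 0 0 0; 46 2.1 0 1.75 0 0 0; 46 2.3 0 1.9 0 0 0"

```text
clock: 15.52
tcp_pos: [451.6, 245.4, 51.9]
tcp_rot: [-1.659, -1.935, -0.603]
contact_force: [0.5, -2.0, 0.8]
finger_gap: 0.493
gripper_force: 0.7
```

play_rows:
  deltas: "46 0.3 0 0.25 0 0 0; 46 0.6 0 0.5 0 0 0; 46 0.9 0 0.75 0 0 0; 46 1.2 0 1 0 0 0; 46 1.5 0 1.25 0 0 0; 46 1.8 0 1.5 0 0 0; 46 2.1 0 1.75 0 0 0; 46 2.3 0 1.9 0 0 0"

```text
clock: 16.18
tcp_pos: [451.1, 248.4, 52.0]
tcp_rot: [-1.658, -1.935, -0.603]
contact_force: [-0.7, -2.1, -0.3]
finger_gap: 0.497
gripper_force: 0.7
```

play_rows:
  deltas: "46 0.2 0 0.16 0 0 0; 46 0.4 0 0.3 0 0 0; 46 0.6 0 0.5 0 0 0; 46 0.8 0 0.65 0 0 0; 46 1 0 0.8 0 0 0; 46 1.15 0 1 0 0 0; 46 1.35 0 1.1 0 0 0; 46 1.5 0 1.3 0 0 0"

```text
clock: 16.85
tcp_pos: [450.8, 250.3, 51.9]
tcp_rot: [-1.658, -1.935, -0.603]
contact_force: [0.6, -1.4, -0.3]
finger_gap: 0.495
gripper_force: 0.8
```

play_rows:
  deltas: "46 0.1 0 0.1 0 0 0; 46 0.2 0 0.2 0 0 0; 46 0.3 0 0.3 0 0 0; 46 0.4 0 0.4 0 0 0; 46 0.5 0 0.45 0 0 0; 46 0.6 0 0.5 0 0 0; 46 0.7 0 0.6 0 0 0; 46 0.8 0 0.7 0 0 0"

```text
clock: 17.52
tcp_pos: [450.7, 251.3, 51.9]
tcp_rot: [-1.658, -1.935, -0.603]
contact_force: [-0.1, -0.7, 0.3]
finger_gap: 0.494
gripper_force: 0.8
```

play_rows:
  deltas: "46 0.1 0 0.1 0 0 0; 46 0.2 0 0.2 0 0 0; 46 0.3 0 0.3 0 0 0; 46 0.4 0 0.4 0 0 0; 46 0.5 0 0.45 0 0 0; 46 0.6 0 0.5 0 0 0; 46 0.7 0 0.6 0 0 0; 46 0.8 0 0.7 0 0 0"

```text
clock: 18.18
tcp_pos: [450.5, 252.4, 51.8]
tcp_rot: [-1.659, -1.935, -0.603]
contact_force: [1.3, -2.0, -0.4]
finger_gap: 0.499
gripper_force: 0.8
```

play_rows:
  deltas: "46 0.1 0 0.1 0 0 0; 46 0.2 0 0.2 0 0 0; 46 0.3 0 0.3 0 0 0; 46 0.4 0 0.4 0 0 0; 46 0.5 0 0.45 0 0 0; 46 0.6 0 0.5 0 0 0; 46 0.7 0 0.6 0 0 0; 46 0.8 0 0.7 0 0 0"

```text
clock: 18.85
tcp_pos: [450.4, 253.4, 51.8]
tcp_rot: [-1.658, -1.935, -0.603]
contact_force: [0.6, -2.7, 0.3]
finger_gap: 0.494
gripper_force: 0.8
```

play_rows:
  deltas: "46 0.1 0 0.1 0 0 0; 46 0.2 0 0.2 0 0 0; 46 0.3 0 0.3 0 0 0; 46 0.4 0 0.4 0 0 0; 46 0.5 0 0.45 0 0 0; 46 0.6 0 0.5 0 0 0; 46 0.7 0 0.6 0 0 0; 46 0.8 0 0.7 0 0 0"

```text
clock: 19.52
tcp_pos: [450.2, 254.5, 51.8]
tcp_rot: [-1.658, -1.935, -0.603]
contact_force: [0.0, -2.3, -0.3]
finger_gap: 0.489
gripper_force: 0.8
```

```bash
python3 -c "
from h import *
from bench import eyes
import pickle,cv2
st=meas()
c0=pickle.load(open('top0.pkl','rb'));c9=pickle.load(open('top9.pkl','rb'));c=eyes.capture('top');pickle.dump(c,open('top10.pkl','wb'))
g=lambda c,r:np.float64(cv2.cvtColor(c['img'],6))[r[0]:r[1],r[2]:r[3]]
r=(228,262,196,222);w=cv2.createHanningWindow((26,34),cv2.CV_64F)
for k in (c0,c9):print('stop',cv2.phaseCorrelate(g(k,r),g(c,r),w))
t=c9['img'][230:266,232:268]
def mt(c):
    m=cv2.matchTemplate(c['img'][225:271,215:275],t,cv2.TM_CCOEFF_NORMED);_,v,_,l=cv2.minMaxLoc(m)
    i=l[0]; 
    if 0<i<m.shape[1]-1:
        a,b,d=m[l[1],i-1:i+2]; return v,i+.5*(a-d)/(a-2*b+d),l[1]
print('pot px',mt(c9),mt(c))
f=210/np.tan(np.radians(c['fov_y']/2));print('mm/px',1510/f)
"
```

```text
t 19.52 tcp [450.2 254.5  51.8] loc [-1.6 31.6] F [ 0.  -2.3 -0.3] j [ 0.09  0.65  1.96  0.99  0.88 -0.85]
stop ((0.45276506650582427, 0.06657632322502494), 0.8807685646899014)
stop ((0.4254740665917556, -0.12763220731626035), 0.9147418639856583)
pot px (1.0, np.float32(17.022978), 5) (0.7696883678436279, np.float32(13.161608), 5)
mm/px 2.8485473586957255
```

play_rows:
  deltas: "46 0.1 0 0.1 0 0 0; 46 0.2 0 0.2 0 0 0; 46 0.3 0 0.3 0 0 0; 46 0.4 0 0.4 0 0 0; 46 0.5 0 0.45 0 0 0; 46 0.6 0 0.5 0 0 0; 46 0.7 0 0.6 0 0 0; 46 0.8 0 0.7 0 0 0"

```text
clock: 20.23
tcp_pos: [450.0, 255.6, 51.8]
tcp_rot: [-1.658, -1.935, -0.603]
contact_force: [0.8, -2.2, 0.2]
finger_gap: 0.493
gripper_force: 0.9
```

play_rows:
  deltas: "46 0.1 0 0.1 0 0 0; 46 0.2 0 0.2 0 0 0; 46 0.3 0 0.3 0 0 0; 46 0.4 0 0.4 0 0 0; 46 0.5 0 0.45 0 0 0; 46 0.6 0 0.5 0 0 0; 46 0.7 0 0.6 0 0 0; 46 0.8 0 0.7 0 0 0"

```text
clock: 20.9
tcp_pos: [449.8, 256.6, 51.8]
tcp_rot: [-1.658, -1.935, -0.603]
contact_force: [0.2, -2.4, 1.0]
finger_gap: 0.495
gripper_force: 0.9
```

play_rows:
  deltas: "46 0.1 0 0.1 0 0 0; 46 0.2 0 0.2 0 0 0; 46 0.3 0 0.3 0 0 0; 46 0.4 0 0.4 0 0 0; 46 0.5 0 0.45 0 0 0; 46 0.6 0 0.5 0 0 0; 46 0.7 0 0.6 0 0 0; 46 0.8 0 0.7 0 0 0"

```text
clock: 21.57
tcp_pos: [449.7, 257.7, 51.7]
tcp_rot: [-1.658, -1.935, -0.603]
contact_force: [0.5, -1.7, 0.1]
finger_gap: 0.494
gripper_force: 0.9
```

play_rows:
  deltas: "46 0.1 0 0.1 0 0 0; 46 0.2 0 0.2 0 0 0; 46 0.3 0 0.3 0 0 0; 46 0.4 0 0.4 0 0 0; 46 0.5 0 0.45 0 0 0; 46 0.6 0 0.5 0 0 0; 46 0.7 0 0.6 0 0 0; 46 0.8 0 0.7 0 0 0"

```text
clock: 22.23
tcp_pos: [449.5, 258.7, 51.7]
tcp_rot: [-1.658, -1.935, -0.603]
contact_force: [1.1, -2.8, 0.6]
finger_gap: 0.493
gripper_force: 1.1
```

play_rows:
  deltas: "46 0.1 0 0.1 0 0 0; 46 0.15 0 0.15 0 0 0; 46 0.2 0 0.2 0 0 0; 46 0.25 0 0.25 0 0 0; 46 0.3 0 0.3 0 0 0; 46 0.4 0 0.3 0 0 0; 46 0.4 0 0.35 0 0 0; 46 0.4 0 0.35 0 0 0"

```text
clock: 22.9
tcp_pos: [449.5, 259.1, 51.7]
tcp_rot: [-1.659, -1.935, -0.603]
contact_force: [0.8, -4.6, -0.1]
finger_gap: 0.494
gripper_force: 2.0
```

```bash
cat > chk.py <<'E'
from h import *
from bench import eyes
import pickle,cv2
st=meas()
c0=pickle.load(open('top0.pkl','rb'));c9=pickle.load(open('top9.pkl','rb'));cx=pickle.load(open('top10.pkl','rb'));c=eyes.capture('top')
g=lambda c,r:np.float64(cv2.cvtColor(c['img'],6))[r[0]:r[1],r[2]:r[3]]
r=(228,272,196,219);w=cv2.createHanningWindow((23,44),cv2.CV_64F)
for k in (c0,c9,cx):print('stop',cv2.phaseCorrelate(g(k,r),g(c,r),w))
t=c9['img'][230:266,232:268]
def mt(c):
    m=cv2.matchTemplate(c['img'][225:271,215:275],t,cv2.TM_CCOEFF_NORMED);_,v,_,l=cv2.minMaxLoc(m)
    i=l[0];a,b,d=m[l[1],i-1:i+2]; return v,i+.5*(a-d)/(a-2*b+d),l[1]
print('pot',71-2.85*(mt(c)[1]-mt(c9)[1]))
E
python3 chk.py
```

```text
t 22.9 tcp [449.5 259.1  51.7] loc [-1.6 36.3] F [ 0.8 -4.6 -0.1] j [ 0.1   0.65  1.96  0.99  0.87 -0.85]
stop ((0.14185743035424458, 0.5709328000261813), 0.8543460143790452)
stop ((0.02172138805662449, 0.53691826111476), 0.8848255836894677)
stop ((-0.09858309435086632, 0.4242142797547608), 0.9087610192973896)
pot 86.59747
```

play_rows:
  deltas: "46 0.1 0 0.05 0 0 0; 46 0.15 0 0.1 0 0 0; 46 0.2 0 0.15 0 0 0; 46 0.25 0 0.2 0 0 0; 46 0.3 0 0.25 0 0 0; 46 0.3 0 0.25 0 0 0; 46 0.3 0 0.25 0 0 0; 46 0.3 0 0.25 0 0 0"

```text
clock: 23.62
tcp_pos: [449.5, 259.4, 51.7]
tcp_rot: [-1.659, -1.935, -0.603]
contact_force: [0.7, -6.5, 2.0]
finger_gap: 0.498
gripper_force: 2.9
```

play_rows:
  deltas: "46 0.05 0 0.05 0 0 0; 46 0.1 0 0.1 0 0 0; 46 0.15 0 0.15 0 0 0; 46 0.2 0 0.15 0 0 0; 46 0.25 0 0.2 0 0 0; 46 0.25 0 0.2 0 0 0; 46 0.25 0 0.2 0 0 0; 46 0.25 0 0.2 0 0 0"

```text
clock: 24.28
tcp_pos: [449.5, 259.6, 51.6]
tcp_rot: [-1.659, -1.935, -0.603]
contact_force: [0.5, -8.8, 0.6]
finger_gap: 0.492
gripper_force: 3.6
```

play_rows:
  deltas: "46 -0.5 0 -0.4 0 0 0; 46 -1.5 0 -1.3 0 0 0; 46 -4 0 -3.5 0 0 0; 46 -8 0 -7 0 0 0; 46 -14 0 -12 0 0 0; 46 -21 0 -18 0 0 0; 46 -28 0 -24 0 0 0; 46 -35 0 -29 0 0 0"

```text
clock: 24.95
tcp_pos: [456.5, 213.8, 51.6]
tcp_rot: [-1.659, -1.934, -0.604]
contact_force: [0.6, 0.2, 0.1]
finger_gap: 0.493
gripper_force: 0.0
```

play_rows:
  deltas: "46 3 0 -12 0 0 0; 46 6 0 -24 0 0 0; 46 9 0 -36 0 0 0; 46 12 0 -48 0 0 0; 46 15 0 -60 0 0 0; 46 18 0 -72 0 0 0; 46 21 0 -84 0 0 0; 46 21 0 -84 0 0 0"

```text
clock: 25.62
tcp_pos: [463.0, 176.9, 131.7]
tcp_rot: [-1.659, -1.937, -0.607]
contact_force: [-0.6, -0.1, -0.8]
finger_gap: 0.493
gripper_force: 0.0
```

```bash
python3 chk.py; python3 - <<'E'
from h import *
from bench import eyes
import pickle,cv2
c0=pickle.load(open('top0.pkl','rb'));c=eyes.capture('top')
g=lambda c,r:np.float64(cv2.cvtColor(c['img'],6))[r[0]:r[1],r[2]:r[3]]
for n,r in dict(tin=(230,266,165,200),cups=(178,210,296,326),shaker=(178,206,326,350),therm=(170,195,365,420),timer=(158,190,190,224),scoop=(195,282,135,165)).items():
    print(n,cv2.phaseCorrelate(g(c0,r),g(c,r),cv2.createHanningWindow((r[3]-r[2],r[1]-r[0]),cv2.CV_64F)))
p=cv2.HoughCircles(cv2.cvtColor(c['img'],6)[215:280,200:300],cv2.HOUGH_GRADIENT,1,50,param1=80,param2=10,minRadius=14,maxRadius=21);print(p)
if p is not None: print(loc(unproj(c,200+p[0,0,0],215+p[0,0,1],99)))
E
```

```text
t 25.62 tcp [463.  176.9 131.7] loc [ -0.6 -47. ] F [-0.6 -0.1 -0.8] j [-0.07  0.49  1.94  0.8   1.06 -0.76]
stop ((-0.11765638808768131, 0.5787093625808204), 0.9301304156572261)
stop ((0.06908953001210705, 0.5586261694500259), 0.8781663106659934)
stop ((-0.028589287902764937, 0.3075798905488618), 0.9064549367092434)
pot 84.69142
tin ((-0.08634522933606803, 0.24301676532337524), 0.9428863912319483)
cups ((0.00020572260522300212, 0.26681345771947207), 0.7525844078576591)
shaker ((-0.18177113104009557, -0.2888304185747934), 0.746959778134217)
therm ((-0.17654671017206525, 0.5938025863030028), 0.9032494508884595)
timer ((-0.037097683453026775, 0.22501241960088691), 0.8974925792849258)
scoop ((-0.13638190040913045, 0.05653826255990424), 0.9410852199209068)
[[[45.5 33.5 16. ]]]
[-2.48999866 85.08687831]
```

play_rows:
  deltas: "46 -3 0 12 0 0 0; 46 -6 0 24 0 0 0; 46 -9 0 36 0 0 0; 46 -12 0 48 0 0 0; 46 -15 0 60 0 0 0; 46 -18 0 72 0 0 0; 46 -21 0 84 0 0 0; 46 -21 0 84 0 0 0"

```text
clock: 26.38
tcp_pos: [455.0, 215.8, 49.3]
tcp_rot: [-1.658, -1.933, -0.6]
contact_force: [-0.6, -1.1, 0.1]
finger_gap: 0.498
gripper_force: 0.0
```

play_rows:
  deltas: "46 5 0 4.5 0 0 0; 46 10 0 9 0 0 0; 46 15 0 13 0 0 0; 46 20 0 17.5 0 0 0; 46 25 0 21.5 0 0 0; 46 29 0 25 0 0 0; 46 31.5 0 27 0 0 0; 46 32.5 0 27.5 0 0 0"

```text
clock: 27.05
tcp_pos: [449.6, 257.6, 51.4]
tcp_rot: [-1.658, -1.935, -0.603]
contact_force: [0.8, -0.0, -0.3]
finger_gap: 0.498
gripper_force: 0.0
```

play_rows:
  deltas: "46 0.1 0 0.1 0 0 0; 46 0.2 0 0.2 0 0 0; 46 0.3 0 0.3 0 0 0; 46 0.4 0 0.4 0 0 0; 46 0.5 0 0.45 0 0 0; 46 0.6 0 0.5 0 0 0; 46 0.7 0 0.6 0 0 0; 46 0.8 0 0.7 0 0 0"

```text
clock: 27.72
tcp_pos: [449.6, 258.1, 51.2]
tcp_rot: [-1.659, -1.935, -0.603]
contact_force: [-0.0, 0.1, 0.3]
finger_gap: 0.496
gripper_force: 0.0
```

play_rows:
  deltas: "46 0.1 0 0.1 0 0 0; 46 0.2 0 0.2 0 0 0; 46 0.3 0 0.25 0 0 0; 46 0.4 0 0.3 0 0 0; 46 0.5 0 0.4 0 0 0; 46 0.6 0 0.5 0 0 0; 46 0.7 0 0.6 0 0 0; 46 0.8 0 0.65 0 0 0"

```text
clock: 28.38
tcp_pos: [449.5, 259.0, 51.2]
tcp_rot: [-1.659, -1.935, -0.603]
contact_force: [0.7, -3.3, -0.1]
finger_gap: 0.495
gripper_force: 1.2
```

play_rows:
  deltas: "46 0.1 0 0.1 0 0 0; 46 0.2 0 0.15 0 0 0; 46 0.25 0 0.2 0 0 0; 46 0.3 0 0.25 0 0 0; 46 0.35 0 0.3 0 0 0; 46 0.4 0 0.35 0 0 0; 46 0.45 0 0.4 0 0 0; 46 0.45 0 0.4 0 0 0"

```text
clock: 29.05
tcp_pos: [449.5, 259.5, 51.2]
tcp_rot: [-1.659, -1.935, -0.603]
contact_force: [0.4, -6.7, 0.7]
finger_gap: 0.493
gripper_force: 2.7
```

Confirmed: the same place and the same force rise as before. I'll back off now.

play_rows:
  deltas: "46 -0.5 0 -0.4 0 0 0; 46 -1.5 0 -1.3 0 0 0; 46 -4 0 -3.5 0 0 0; 46 -8 0 -7 0 0 0; 46 -14 0 -12 0 0 0; 46 -21 0 -18 0 0 0; 46 -28 0 -24 0 0 0; 46 -35 0 -29 0 0 0"

```text
clock: 29.72
tcp_pos: [456.6, 213.6, 51.1]
tcp_rot: [-1.659, -1.934, -0.604]
contact_force: [-0.8, -0.8, 0.6]
finger_gap: 0.497
gripper_force: 0.0
```

play_rows:
  deltas: "46 3 0 -12 0 0 0; 46 6 0 -24 0 0 0; 46 9 0 -36 0 0 0; 46 12 0 -48 0 0 0; 46 15 0 -60 0 0 0; 46 18 0 -72 0 0 0; 46 21 0 -84 0 0 0; 46 21 0 -84 0 0 0"

```text
clock: 30.38
tcp_pos: [463.0, 176.7, 131.2]
tcp_rot: [-1.659, -1.937, -0.607]
contact_force: [0.5, 0.3, 0.5]
finger_gap: 0.492
gripper_force: 0.0
```

```bash
python3 chk.py; python3 -c "
from bench import order
print(order.finish_job())"
```

```text
t 30.38 tcp [463.  176.7 131.2] loc [ -0.6 -47.2] F [0.5 0.3 0.5] j [-0.07  0.49  1.94  0.8   1.06 -0.76]
stop ((-0.13674358117308927, 0.46278510673167617), 0.9013570591351848)
stop ((-0.07225459168516934, 0.3833894169500134), 0.9252520704312206)
stop ((0.1132227637049823, 0.4404749023188259), 0.8417010529650238)
pot 84.560776
the job is handed in; nothing more can be done
None
```

The pot is on the deck behind the lip, pushed against the bumper (felt twice, peak 8.8 N), and the job was handed in at about 30 s; the last camera checks showed no measurable movement of the stop or the other things, but I had no picture views left to confirm by eye, and just past the lip it leaned on the fingertips for about 17 mm of pushing before I backed off to drop it flat.

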